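Chuck the medium hollow punch for honing

ROBOT

A 6-joint arm with a two-finger parallel gripper is mounted at the origin on the work surface. World frame = base frame: x ahead of the robot, y to its left, z up, the work surface at z = 0. Lengths are in mm, angles in rad, forces in N, time in s.
With the tool pointing down it reaches from about 250 to 800 mm from the base axis. Payload 8.5 kg.
Tool frame: the origin (TCP) lies on the front face of the gripper's body, between the roots of the fingers; the fingertips stand 73 mm ahead of it and the grasp point (between the pads) lies 54 mm ahead of it (bot.tcp_to_tips is the distance from the TCP to the fingertips, in mm); z points along the fingers, y is the line along which they close (so a half turn about z gives the same grasp; the last joint's range is limited). The gripper opens to 85 mm and grips with 20 to 120 N. Pads are 22 mm wide; open, the fingers measure 114 mm over their backs; the gripper's body (76 mm by 85 mm) begins 54 mm behind the grasp point. The pads swing forward as they close: fully open they stand 13 mm farther back than shut.
Start: joints at [1.117, 0.238, -0.013, 1.319, 0, 1.571], TCP at [230.134, 471.832, 303.876] pointing down, gripper open.
Joint ranges: [-2.66, 2.66], [-1.03, 1.9], [-1.14, 1.46], [-1.82, 2.27], [-1.45, 1.34], [-3.14, 3.14]. Speed limits (rad/s): [2.22, 2.22, 2.79, 3.14, 3.14, 3.14].

INTERFACE

Orientations are given as a unit quaternion [x, y, z, w].
In Python, from plant import bot gives the robot as it stands. Calls block until the motion is done:
- bot.move_pose(position, orientation): joint-space move of the TCP to a pose.
- bot.servo_line(position, rot=None, feed=150): straight line of the TCP; rot=None keeps the orientation; feed is the mean speed in mm/s.
- bot.move_joints(angles): joint-space move.
- bot.open() and bot.close_gripper(force=None): open the fingers fully, or close them until they stop; force is the grip in N (None keeps the last).
- bot.hold(seconds).
- bot.inverse_kinematics(position, orientation): joint angles nearest the present ones, or None.
- bot.state(): the state.
- bot.capture(name): name is "scene" or "top" or "wrist"; returns a dict with "img" (480x640x3 uint8, red, green, blue), "depth" (480x640 float32, mm along the optical axis (not along the pixel's ray), 0 where there is no reading), "fovy" (degrees; the focal length in pixels is half the picture's height over the tangent of half this angle, whatever the lens; pixels are square), "cx", "cy" (the principal point, pixels), "dist_coeffs" ([k1, k2, p1, p2, k3] as OpenCV has them; the pictures are not rectified), "R" (3x3) and "t" (3): a world point X has camera coordinates R X + t. Camera axes: x right, y down, z forward; pixel columns grow to the right and rows downward; lengths in mm; the calibration is good to about 2 mm. A picture is of the moment at which its call begins.
A pose or a line that the arm cannot do raises bot.MotionError and nothing moves.
- bot.finish_job(): hands the job in; it is judged then, once.
The state is a dict: "t": time; "joint_positions": joint angles; "qvel": joint speeds; "effort": joint torques, N m; "position": TCP position; "ee_rot": TCP orientation; "wrist_force": force on the tool from outside, world axes, zero at the start; "ft_torque": the same for the moment, N m; "opening": finger opening in mm; "finger_force": force on a finger pad.
Only numpy, scipy, OpenCV 4.12 (cv2) and the standard library are available. Lean on these libraries where they do the work, as an engineer would, in place of code of your own. Each camera call takes 0.05 s, during which the arm holds its last target. There are 200 camera calls.

TASK

Take the medium of the three hollow punches from the rack, put its shank into the leaning chuck until the collar sits fully down on the jaws, and let go of it. Then push the chuck's sleeve round by its spokes, clockwise as seen looking into the mouth, until you clearly feel all three jaws bite and the punch stays firmly clamped by itself, but do not strain the chuck with more than about 12 N on a spoke. Leave the other punches in the rack and the things around where they are.

Things in the scene. Friction and masses are not known exactly. Their poses are not given: they have to be found in the camera images.
- chuck: fixed core of a three-jaw chuck on a grey stand (base 160 x 150 mm), axis leaning 30 degrees from vertical, to the robot's right and away from it. Origin on the axis, z out through the mouth, y level, x across and up. Jaw tops at z = 50 mm, jaw bottoms at z = 32; below them a round bore 26 mm across from z = 30 to 3 mm, solid below
- chuck_mouth (a point): point on the chuck's axis level with the jaw tops (chuck z = 50 mm), where the centre of the seated collar's underside belongs
- sleeve: the chuck's turning knurled steel ring, 76 mm across, z = 6 to 46 mm, axis and origin the chuck's. Three radial spokes 12 mm thick at z = 24 mm reach 94 mm out and end in black 18 mm balls, one along its own +x, the others 120 degrees either way. Clockwise seen into the mouth (about its -z) closes the jaws, each by 4 mm per rad, 2.3 rad stop to stop; friction holds it
- spoke_end (a point): centre of the ball at the end of the sleeve's +x spoke. Turning the sleeve free takes 0.3 N m, about 3.7 N pushing a spoke 80 mm from the axis; beyond that each jaw squeezes by about 7 N for every further 1 N pushed there. When let go at most about 25 N stays on each jaw
- jaw0: one of three steel jaws, 12 mm wide, 18 mm tall, sliding towards the chuck's axis. Axes: z as the chuck, x outward from the chuck's axis; its flat gripping face lies at x = 17.5 mm in its own frame, and its origin is on the chuck's axis when wide open, moving along -x as it closes
- jaw1: one of three steel jaws, 12 mm wide, 18 mm tall, sliding towards the chuck's axis. Axes: z as the chuck, x outward from the chuck's axis; its flat gripping face lies at x = 17.5 mm in its own frame, and its origin is on the chuck's axis when wide open, moving along -x as it closes
- jaw2: one of three steel jaws, 12 mm wide, 18 mm tall, sliding towards the chuck's axis. Axes: z as the chuck, x outward from the chuck's axis; its flat gripping face lies at x = 17.5 mm in its own frame, and its origin is on the chuck's axis when wide open, moving along -x as it closes
- punch_s: upright steel hollow punch 95 mm long, hung by its collar in a rack hole. Origin: centre of its lower end, z up its axis. From below: plain round shank 45 mm long, collar 48 mm across and 6 mm thick (underside at z = 45 mm), round head 44 mm tall, its last 6 mm tapering. This is the small one: shank 12 mm, head 18 mm across (too thin for the jaws).
- punch_m: upright steel hollow punch 95 mm long, hung by its collar in a rack hole. Origin: centre of its lower end, z up its axis. From below: plain round shank 45 mm long, collar 48 mm across and 6 mm thick (underside at z = 45 mm), round head 44 mm tall, its last 6 mm tapering. This is the medium one, to be clamped: shank 20 mm, head 26 mm across, about 0.26 kg.
- punch_l: upright steel hollow punch 95 mm long, hung by its collar in a rack hole. Origin: centre of its lower end, z up its axis. From below: plain round shank 45 mm long, collar 48 mm across and 6 mm thick (underside at z = 45 mm), round head 44 mm tall, its last 6 mm tapering. This is the large one: shank 30 mm, head 36 mm across (too thick for the bore).
- punch_m_collar (a point): centre of the underside of the medium punch's collar
- rack: fixed wooden rack, 75 x 260 mm, top at 70 mm height, with three 35 mm holes in a row along its y axis, 90 mm apart, the middle one at its origin (origin on the table). The punches' collars lie on its top, heads up to 120 mm; which size hangs where varies
- jar: closed jar, 72 mm across, 110 mm tall, origin at centre of its underside; a bystander
- stone: grey honing stone 50 x 160 x 25 mm lying along its y axis, origin at centre of its underside; a bystander
- disc: dark steel disc 90 mm across, 16 mm thick, origin at centre of its underside; a bystander
- mallet: hammer lying flat along its x axis; a bystander
Things that resemble listed ones, but are neither listed nor needed, are in the scene too. There is more than one size of the part that bears chuck; the job needs the smaller.

How it is judged:
By the outcome, as a careful person would: the job done as asked, in the order asked, and still so for the second after the job is handed in, with the robot touching nothing.
It also fails if it takes over 61 s, if anything falls off the work surface, if the arm or the gripper's body presses on something with over 40 N, if the wrist force passes 120 N, or if a joint passes its speed limit or range.

## Working session

There is one attempt and no reset: what is moved stays moved. The work goes in short steps, each a Python script; the robot and the scene stay as the last script left them, time stands still between calls to the robot, and variables do not carry over. Pictures are saved under pics/ and viewed, at most 10 in all, crops included, and the job is handed in when it is done.

```bash
ls; mkdir -p pics; cat > h.py <<'E'
import numpy as np, cv2, pickle
from plant import bot
def cap(n,save=None):
    c=bot.capture(n)
    if save:
        cv2.imwrite(f'pics/{save}.png',c['img'][:,:,::-1]); pickle.dump(c,open(f'pics/{save}.pkl','wb'))
    return c
def cloud(c):
    f=240/np.tan(np.radians(c['fovy'])/2)
    K=np.array([[f,0,c['cx']],[0,f,c['cy']],[0,0,1.]])
    v,u=np.mgrid[0:480,0:640]
    p=cv2.undistortPoints(np.stack([u,v],-1).reshape(-1,1,2).astype(float),K,np.array(c['dist_coeffs'],float)).reshape(480,640,2)
    d=c['depth'].astype(float)
    P=np.dstack([p*d[...,None],d])
    W=(P-np.array(c['t']))@np.array(c['R'])
    W[d<=0]=np.nan
    return W
E
python3 - <<'E'
from h import *
for n in ('scene','top'):
    c=cap(n,n); print(n,c['fovy'],c['cx'],c['cy'],c['dist_coeffs'],-np.array(c['R']).T@c['t'])
print(bot.state())
E
```

```text
pics
scene 55.14819278559173 314.27167794450855 234.9560912770753 [-0.06540551  0.          0.          0.          0.        ] [1034.06842677 -277.75935744  983.21859962]
top 44.44154435047592 319.784875283792 236.85904989430827 [0.00432789 0.         0.         0.         0.        ] [ 320.85960961   -3.50325553 1288.12566712]
{'t': 0.1, 'joint_positions': array([ 1.11698162e+00,  2.38713475e-01, -1.41925030e-02,  1.31917320e+00,
        4.50444125e-05,  1.57079222e+00]), 'qvel': array([ 0.00040923, -0.00077698,  0.00097006,  0.00127284, -0.00020171,
        0.00058016]), 'effort': array([-5.86505503e-04, -5.39721215e+01,  3.46998024e+01,  1.34278359e-02,
       -2.46674369e-05,  5.35199831e-07]), 'position': array([230.025873  , 471.6121608 , 303.33689515]), 'ee_rot': array([ 2.24963201e-01,  9.74367049e-01, -6.19916420e-04, -1.66244540e-04]), 'wrist_force': array([ 0.32252659, -0.48198597, -0.10245401]), 'ft_torque': array([-0.03434885, -0.00147865,  0.01757306]), 'finger_force': 0.0, 'opening': 85.66236624604792}
```

View pics/top.png

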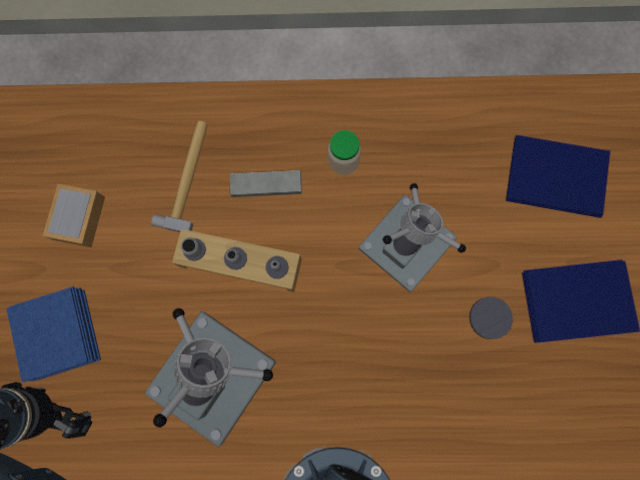

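View pics/scene.png

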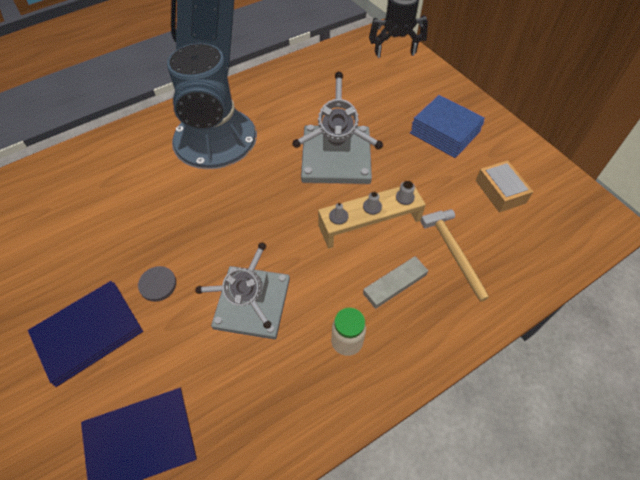

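Candidates, in top view pixels:
- **Chucks:** (424,222) and (203,368). The one at (424,222) is smaller, so it should be the one I need.
- **Punches:** (193,247) large, (235,258) medium and (277,267) small.

I'll confirm both in one enlarged crop and with numbers.

```bash
cat > m.py <<'E'
from h import *
import pickle
from scipy import ndimage
c=pickle.load(open('pics/top.pkl','rb'));W=cloud(c);C=-np.array(c['R']).T@c['t']
im=c['img']
a=cv2.resize(im[170:300,350:480],(400,400),interpolation=cv2.INTER_CUBIC)
b=cv2.resize(im[195:325,170:300],(400,400),interpolation=cv2.INTER_CUBIC)
cv2.imwrite('pics/crop.png',np.hstack([b,a])[:,:,::-1])
for w,s in ((W,'top'),(cloud(pickle.load(open('pics/scene.pkl','rb'))),'scene')):
    z=w[...,2]; 
    print(s,'table z',np.nanmedian(z[(z>-20)&(z<15)]))
    m=(z>82)&(w[...,0]>330)&(w[...,0]<560)&(w[...,1]>60)&(w[...,1]<400)&(z<140)
    l,n=ndimage.label(m)
    for i in range(1,n+1):
        q=w[l==i]
        if len(q)>15:
            t=q[q[:,2]>np.percentile(q[:,2],95)-5]
            print('head',len(q),q.mean(0).round(1),'top ctr',(t.max(0)/2+t.min(0)/2).round(1),'ext',np.ptp(t,axis=0).round(1))
    dark=(pickle.load(open(f'pics/{s}.pkl','rb'))['img'].max(-1)<45)&(z>25)
    l,n=ndimage.label(dark)
    cc=pickle.load(open(f'pics/{s}.pkl','rb'));cp=-np.array(cc['R']).T@cc['t']
    for i in range(1,n+1):
        q=w[l==i]
        if 10<len(q)<500 and q[:,0].mean()>0:
            p=np.median(q,0); r=p-cp; k=np.argwhere(l==i).mean(0)[::-1]
            print('ball',len(q),k.round(),(p+7.5*r/np.linalg.norm(r)).round(1),np.ptp(q,axis=0).round())
E
python3 m.py
```

```text
top table z 1.2982050057878642
head 312 [532.1 294.2 114.7] top ctr [534.4 296.5 124.1] ext [33.3 30.   9. ]
head 169 [512.7 207.6 113.4] top ctr [514.1 209.7 122.9] ext [22.4 21.   7.9]
head 84 [493.3 121.3 113.2] top ctr [494.5 121.8 121.8] ext [14.2 14.2  8. ]
head 17 [399.  300.8 137. ] top ctr [398.  302.4 137.4] ext [15.8  8.7  5.1]
ball 25 [413. 186.] [ 660.6 -165.5   92. ] [ 8. 14.  9.]
ball 53 [387. 239.] [ 532.8 -100.9  171.6] [14. 16. 12.]
ball 106 [188. 245.] [535.4 298.8 114.6] [21. 24. 15.]
ball 40 [462. 248.] [ 521.9 -254.8  116.3] [12. 14. 16.]
ball 34 [231. 254.] [516.  211.  114.4] [11. 12.  8.]
ball 71 [178. 313.] [396.4 309.8 135.6] [17. 19. 15.]
ball 26 [196. 363.] [300.3 266.5 146.8] [13. 12. 23.]
ball 87 [267. 375.] [277.  132.2 135.3] [21. 17. 15.]
ball 15 [207. 399.] [229.3 256.3  93.6] [ 9. 12. 14.]
ball 122 [160. 420.] [204.7 309.  227.1] [20. 19. 18.]
ball 287 [348. 473.] [110.8 -19.  189.7] [ 42.  72. 216.]
ball 23 [325. 474.] [106.8  21.  194.3] [ 41.  15. 189.]
scene table z 0.8785195742518765
head 39 [398.  302.1 135.5] top ctr [393.  302.8 137.4] ext [27.4 19.1  5. ]
head 238 [539.1 290.3 109.8] top ctr [534.3 293.8 122.1] ext [34.1 31.1  8.7]
head 150 [518.8 205.1 108.5] top ctr [516.6 207.1 120.7] ext [20.5 21.7  6.8]
head 95 [496.8 119.5 106.3] top ctr [495.6 120.8 121.2] ext [17.4 16.9  8.4]
```

View pics/crop.png

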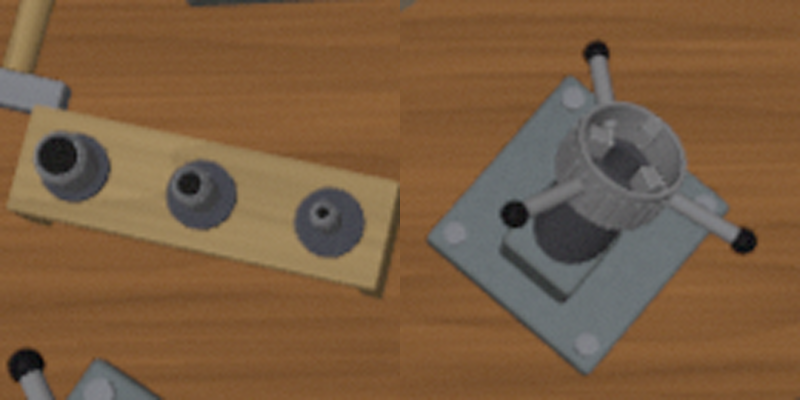

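The crop shows the medium punch in the middle hole at top (235,258), and the smaller chuck at (424,222) with all three balls visible. The ball triangle gives about 95 mm radius, which matches the listed 94 mm. Next: chuck frame, IK scan and pregrasp.

```bash
cat >> h.py <<'E'
from scipy.spatial.transform import Rotation as Rn
def unit(a): return np.array(a,float)/np.linalg.norm(a)
B=np.array([[660.6,-165.5,92],[532.8,-100.9,171.6],[521.9,-254.8,116.3]])
def frame(B):
    n=unit(np.cross(B[1]-B[0],B[2]-B[0])); n*=np.sign(n[2])
    h=unit([n[0],n[1],0]); az=np.sin(np.pi/6)*h+[0,0,np.cos(np.pi/6)]   # exact 30 deg lean
    y=unit(np.cross([0,0,1],az)); x=np.cross(y,az)
    return B.mean(0)-24*az, np.column_stack([x,y,az]), n
O,RC,NRM=frame(B)   # chuck origin and axes
def toolq(zdir,ydir):
    z=unit(zdir); y=unit(np.array(ydir)-np.dot(ydir,z)*z); return Rn.from_matrix(np.column_stack([np.cross(y,z),y,z])).as_quat()
def cq(psi): # tool along -chuck z, closing dir at angle psi in chuck xy
    return toolq(-RC[:,2], RC@[np.cos(psi),np.sin(psi),0])
def cp(r,phi,z): return O+RC@[r*np.cos(phi),r*np.sin(phi),z]
E
python3 - <<'E'
from h import *
print('O',O.round(1),'n',NRM.round(3),'lean',np.degrees(np.arccos(NRM[2])),'RC',RC.round(3))
print('spoke polar',[(np.degrees(np.arctan2(*((b-O)@RC)[[1,0]])).round(1),np.hypot(*((b-O)@RC)[:2]).round(1)) for b in B])
np.set_printoptions(precision=2,suppress=True)
for d in range(0,360,30):
    y=bot.inverse_kinematics(cp(0,0,134),cq(np.radians(d))); y2=bot.inverse_kinematics(cp(0,0,194),cq(np.radians(d)))
    print('chuck',d,y, y2 is not None)
for d in range(0,360,45):
    print('rack',d,bot.inverse_kinematics([514.8,208.5,153],toolq([0,0,-1],[np.cos(np.radians(d)),np.sin(np.radians(d)),0])))
for phi in range(0,360,30):
    print('push',phi,[p for p in range(0,360,30) if bot.inverse_kinematics(cp(80,np.radians(phi),85),cq(np.radians(p))) is not None])
E
```

```text
O [ 562.9 -165.6  105.8] n [ 0.369 -0.337  0.866] lean 29.993324521032882 RC [[ 0.639  0.675  0.369]
 [-0.584  0.738 -0.337]
 [-0.5   -0.     0.866]]
spoke polar [(np.float64(43.6), np.float64(95.7)), (np.float64(163.0), np.float64(94.0)), (np.float64(-77.5), np.float64(95.7))]
chuck 0 [-0.39  0.84  0.7   1.93  0.17  1.87] True
chuck 30 [-0.39  0.84  0.7   1.93  0.17  1.35] True
chuck 60 [-0.39  0.84  0.7   1.93  0.17  0.83] True
chuck 90 [-0.39  0.84  0.7   1.93  0.17  0.3 ] True
chuck 120 [-0.39  0.84  0.7   1.93  0.17 -0.22] True
chuck 150 [-0.39  0.84  0.7   1.93  0.17 -0.74] True
chuck 180 [-0.39  0.84  0.7   1.93  0.17 -1.27] True
chuck 210 [-0.39  0.84  0.7   1.93  0.17 -1.79] True
chuck 240 [-0.39  0.84  0.7   1.93  0.17 -2.31] True
chuck 270 [-0.39  0.84  0.7   1.93  0.17 -2.84] True
chuck 300 [-0.39  0.84  0.7   1.93  0.17  2.92] True
chuck 330 [-0.39  0.84  0.7   1.93  0.17  2.4 ] True
rack 0 [ 0.38  0.38 -0.21  0.98  0.    1.96]
rack 45 [ 0.38  0.38 -0.21  0.98  0.    1.17]
rack 90 [ 0.38  0.38 -0.21  0.98  0.    0.38]
rack 135 [ 0.38  0.38 -0.21  0.98  0.   -0.4 ]
rack 1
[... 256 characters left out ...]
 30, 60, 90, 120, 150, 180, 210, 240, 270, 300, 330]
push 60 [0, 30, 60, 90, 120, 150, 180, 210, 240, 270, 300, 330]
push 90 [0, 30, 60, 90, 120, 150, 180, 210, 240, 270, 300, 330]
push 120 [0, 30, 60, 90, 120, 150, 180, 210, 240, 270, 300, 330]
push 150 [0, 30, 60, 90, 120, 150, 180, 210, 240, 270, 300, 330]
push 180 [0, 30, 60, 90, 120, 150, 180, 210, 240, 270, 300, 330]
push 210 [0, 30, 60, 90, 120, 150, 180, 210, 240, 270, 300, 330]
push 240 [0, 30, 60, 90, 120, 150, 180, 210, 240, 270, 300, 330]
push 270 [0, 30, 60, 90, 120, 150, 180, 210, 240, 270, 300, 330]
push 300 [0, 30, 60, 90, 120, 150, 180, 210, 240, 270, 300, 330]
push 330 [0, 30, 60, 90, 120, 150, 180, 210, 240, 270, 300, 330]
```

```bash
python3 - <<'E'
from h import *
a=np.radians(167.4); q=toolq([0,0,-1],[np.cos(a),np.sin(a),0])
bot.move_pose([514.8,208.5,290],q); s=bot.state(); print(s['t'],s['position'])
c=cap('wrist','w1'); W=cloud(c); print('cam',-np.array(c['R']).T@c['t'],c['fovy'])
from scipy import ndimage
z=W[...,2]; img=c['img'].astype(int)
# collar tops: z~76
for lo,hi,nm in ((72.8,82,'collar'),(112,128,'top')):
    m=(z>lo)&(z<hi)&(np.hypot(W[...,0]-514.8,W[...,1]-208.5)<35)
    P=W[m]; print(nm,len(P),P.mean(0).round(1),((P.max(0)+P.min(0))/2).round(1),np.ptp(P,axis=0).round(1))
E
```

```text
2.2667 [514.61825527 208.79877255 290.00442624]
cam [495.97258384 132.27320076 359.91663439] 69.25539619984073
collar 1297 [509.7 202.1  75.9] [511.1 208.2  77.5] [47.6 45.9  8.9]
top 928 [510.8 207.7 117.7] [511.1 209.2 117. ] [25.8 26.  10. ]
```

View pics/w1.png

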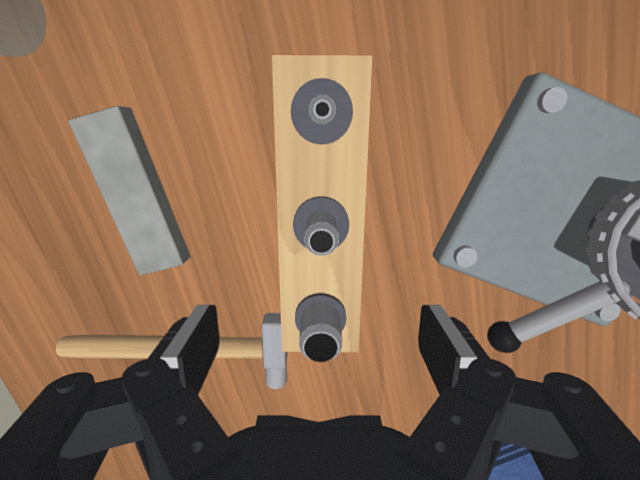

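The wrist view shows the medium punch at (320,240) in line with the fingers, which have their midpoint at column 320. Its centre comes out at about (512.5, 208.8). Grasping now.

```bash
python3 - <<'E'
from h import *
a=np.radians(167.4); q=toolq([0,0,-1],[np.cos(a),np.sin(a),0])
bot.servo_line([512.5,208.8,154],q,feed=150); s=bot.state(); print(s['t'],s['position'],s['wrist_force'])
bot.close_gripper(50); s=bot.state(); print(s['t'],s['opening'],s['finger_force'],s['wrist_force'])
bot.servo_line([512.5,208.8,260],feed=150); s=bot.state(); print(s['t'],s['opening'],s['finger_force'],s['wrist_force'])
psi=np.radians(150); Q=cq(psi)
bot.move_pose(cp(0,0,134+120),Q); s=bot.state(); print(s['t'],s['position'],cp(0,0,254),s['wrist_force'])
c=cap('wrist','w2'); print(bot.state()['t'])
E
```

```text
3.375 [512.93218909 209.02821336 154.76813273] [-0.04123459  0.63835727  0.50450019]
3.9583 24.66384628039359 48.90370430890471 [-0.83492286 -0.33299477  6.30811143]
4.8167 24.906030573542314 49.142325930297375 [-0.19943267  0.22650511 -2.5944477 ]Traceback (most recent call last):
  File "<stdin>", line 7, in <module>
plant.MotionError: the arm cannot take that pose within its joint ranges
```

```bash
python3 - <<'E'
from h import *
psi=np.radians(150); Q=cq(psi)
for h in range(190,255,8):
    j=bot.inverse_kinematics(cp(0,0,h),Q); print(h,None if j is None else j.round(2))
h=206
top=cp(0,0,h)+[0,0,60]
# raised, upright waypoint, then tilt
q0=bot.state()['ee_rot']
bot.move_pose([400,20,330],q0); print(bot.state()['t'])
bot.move_pose(cp(0,0,h),Q); s=bot.state(); print(s['t'],s['position'],cp(0,0,h),s['wrist_force'],s['opening'])
c=cap('wrist','w2')
E
```

```text
190 [-0.41  0.92  1.    2.14  0.17 -0.75]
198 [-0.41  0.94  1.05  2.18  0.16 -0.76]
206 [-0.41  0.96  1.12  2.23  0.16 -0.76]
214 None
222 None
230 None
238 None
246 None
254 None
5.7333
7.075 [ 639.50066314 -233.89453689  284.38313694] [ 638.92438373 -235.14050749  284.24995682] [-0.0863068   0.57264751 -1.82107912] 24.68929584852469
```

View pics/w2.png

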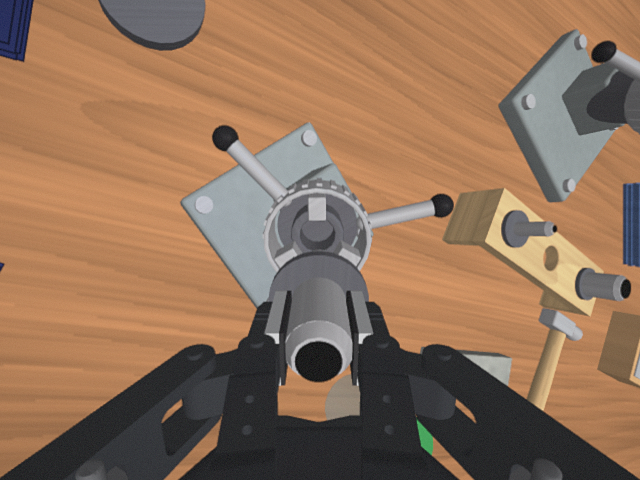

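The wrist view shows the punch in hand at (320,360) and the chuck mouth just ahead of it at (318,237). The jaws are well open, at (317,207), (290,252) and (347,255). I'll measure the mouth against the punch in this same picture.

```bash
python3 - <<'E'
from h import *
from scipy.optimize import least_squares
c=pickle.load(open('pics/w2.pkl','rb'));W=cloud(c); X=(W-O)@RC
s=bot.state(); P=(s['position']-O)@RC; print('TCP in chuck',P.round(2)); a=Rn.from_quat(s['ee_rot']).as_matrix(); print('tool z in chuck',(a[:,2]@RC).round(4))
r=np.hypot(X[...,0],X[...,1]); z=X[...,2]
print('camera chuck', ((-np.array(c['R']).T@c['t']-O)@RC).round(1))
# balls
from scipy import ndimage
l,n=ndimage.label((c['img'].max(-1)<45)&(r>75)&(r<115)&(z>5)&(z<50))
cam=-np.array(c['R']).T@c['t']
for i in range(1,n+1):
    q=W[l==i]
    if len(q)>100:
        m=np.nanmedian(q,0)
        f=least_squares(lambda p:np.linalg.norm(q-p,axis=1)-9,m+6*unit(m-cam),loss='soft_l1').x
        b=(f-O)@RC; print('ball',len(q),b.round(1),np.hypot(*b[:2]).round(1),np.degrees(np.arctan2(b[1],b[0])).round(1))
# sleeve outer wall + inner; rim plane
m=(r>30)&(r<40)&(z>38)&(z<54); Q=X[m]; print('rim',len(Q), np.histogram(Q[:,2],bins=np.arange(38,55,1)))
# sleeve outer edge: extreme points of rim by angle
rim=Q[(Q[:,2]>43)]
ang=np.degrees(np.arctan2(rim[:,1],rim[:,0]))//10; E=[];I=[]
for k in np.unique(ang):
    t=rim[ang==k]; rr=np.hypot(t[:,0],t[:,1])
    if len(t)>8: E.append(t[np.argsort(rr)[-3]]); I.append(t[np.argsort(rr)[2]])
for nm,D in (('outer',E),('inner',I)):
    D=np.array(D); f=least_squares(lambda p:np.hypot(D[:,0]-p[0],D[:,1]-p[1])-p[2],[0,0,36],loss='soft_l1').x; print(nm,len(D),f.round(2))
# jaws
m=(r<33)&(z>46)&(z<56)&(r>8); J=X[m]; an=np.degrees(np.arctan2(J[:,1],J[:,0])); 
print('jaw n',len(J)); 
for k in range(-180,180,20):
    t=J[(an>=k)&(an<k+20)]
    if len(t)>5: print(k,len(t),np.percentile(np.hypot(t[:,0],t[:,1]),[3,50,97]).round(1),np.median(t[:,2]).round(1))
# punch: head cylinder wall fit
zc=P[2]-54
m=(r<17)&(z>zc-30)&(z<zc+30); H=X[m]
f=least_squares(lambda p:np.hypot(H[:,0]-p[0]-p[2]*(H[:,2]-zc),H[:,1]-p[1]-p[3]*(H[:,2]-zc))-13,[0,0,0,0],loss='soft_l1').x; print('head axis',len(H),f.round(3))
m=(r<28)&(r>16)&(z>105)&(z<140); H=X[m]; print('collar z hist',np.histogram(H[:,2],bins=np.arange(105,140,3)))
E
```

```text
TCP in chuck [ -1.08   1.39 206.54]
tool z in chuck [ 1.7e-03 -4.0e-04 -1.0e+00]
camera chuck [-41.1 -67.7 275.1]
ball 272 [ 18.9 -94.1  22.2] 96.0 -78.6
ball 242 [-92.   24.9  21.5] 95.3 164.9
rim 1329 (array([ 25,  27,  23,  49, 213, 522, 256,  31,  35,  90,  51,   7,   0,
         0,   0,   0]), array([38, 39, 40, 41, 42, 43, 44, 45, 46, 47, 48, 49, 50, 51, 52, 53, 54]))
outer 25 [-2.11 -2.32 37.1 ]
inner 25 [-2.13 -2.81 34.12]
jaw n 741
-140 186 [20.6 26.7 32.6] 47.8
-120 149 [20.6 26.6 32.6] 47.7
-40 36 [15.4 18.1 22.5] 47.4
-20 176 [15.5 24.2 29.9] 47.7
120 137 [17.  26.5 31.4] 47.5
140 57 [16.6 20.3 26.1] 47.3
head axis 7758 [-0.934  1.041  0.046  0.078]
collar z hist (array([   0,    0,    0,    0,    3,  148,  460, 1578,    0,    5,   52]), array([105, 108, 111, 114, 117, 120, 123, 126, 129, 132, 135, 138]))
```

```bash
python3 - <<'E'
from h import *
from scipy.optimize import least_squares
c=pickle.load(open('pics/w2.pkl','rb'));W=cloud(c); X=(W-O)@RC
r=np.hypot(X[...,0],X[...,1]); z=X[...,2]
psi=np.radians(150); u=np.array([np.cos(psi),np.sin(psi)])
side=np.abs(X[...,:2]@u)
m=(r<17)&(z>132)&(z<160)&(side<8.5); H=X[m]; zc=152
f=least_squares(lambda p:np.hypot(H[:,0]-p[0]-p[2]*(H[:,2]-zc),H[:,1]-p[1]-p[3]*(H[:,2]-zc))-13,[0,0,0,0],loss='soft_l1').x; print('head axis',len(H),H[:,2].min(),H[:,2].max(),f.round(3))
m=(r<30)&(z>124)&(z<130); H=X[m]
A=np.c_[H[:,:2],np.ones(len(H))]; k=np.linalg.lstsq(A,H[:,2],rcond=None)[0]; print('collar plane',k.round(3),'rms',np.std(A@k-H[:,2]))
# head top rim plane
m=(r<16)&(z>165)&(z<180); T=X[m]; A=np.c_[T[:,:2],np.ones(len(T))]; k=np.linalg.lstsq(A,T[:,2],rcond=None)[0]; print('top',len(T),k.round(3),((T.max(0)+T.min(0))/2).round(1),np.ptp(T,axis=0).round(1))
an=np.degrees(np.arctan2(H[:,1],H[:,0]))//10;E=[]
for q in np.unique(an):
    t=H[an==q]
    if len(t)>8: E.append(t[np.argsort(np.hypot(t[:,0],t[:,1]))[-3]])
E=np.array(E); g=least_squares(lambda p:np.hypot(E[:,0]-p[0],E[:,1]-p[1])-24,[0,0],loss='soft_l1').x; print('collar ctr',len(E),g.round(2),np.degrees(np.arctan2(E[:,1],E[:,0])).round())
s=bot.state();print(s['t'],((s['position']-O)@RC).round(2),s['qvel'].round(4),s['ft_torque'])
E
```

```text
head axis 1292 132.00978236313748 159.99073546435193 [-1.68   0.863 -0.005  0.004]
collar plane [1.2000e-02 2.5000e-02 1.2697e+02] rms 0.7943167165140423
top 3642 [1.29000e-01 1.31000e-01 1.70432e+02] [-1.000e-01 -1.000e+00  1.725e+02] [31.6 28.7 15. ]
collar ctr 18 [-1.7   0.75] [-171. -166. -158. -147. -140. -129. -116. -106.  -99.  -88.  -77.  -68.
  -59.  -41.  -32.  156.  165.  179.]
7.125 [ -1.08   1.39 206.54] [ 0.0027 -0.0207 -0.007   0.001   0.0007  0.0017] [-0.43503358 -0.51050967 -0.04683487]
```

```bash
cat >> h.py <<'E'
O=O+RC@[-1.5,-2.0,-2.0]
E
cat > ins.py <<'E'
from h import *
Q=cq(np.radians(150))
def rep(tag=''):
    s=bot.state(); P=(s['position']-O)@RC; F=s['wrist_force']@RC; print(tag,round(s['t'],2),P.round(2),'F',F.round(1),'op',round(s['opening'],2)); return P,F
bot.servo_line(cp(0,0,190),Q,feed=60); bot.hold(.15); P,F0=rep('pre')
off=P*[1,1,0]
for z in [180,172,165,160,155,150,146,143,140,138,137,136,135,134,133,132,131]:
    bot.servo_line(cp(0,0,z),Q,feed=40 if z>140 else 20); P,F=rep(z)
    if np.linalg.norm(F-F0)>9: break
E
python3 ins.py
```

```text
pre 7.72 [ -0.34   0.29 190.7 ] F [ 1.9  1.2 -1.8] op 24.73
180 8.12 [-5.0000e-02 -2.0000e-02  1.8006e+02] F [ 0.1  0.2 -2. ] op 24.6
172 8.47 [-1.2000e-01 -5.0000e-02  1.7214e+02] F [ 0.4  0.  -1.7] op 24.65
165 8.8 [-1.3000e-01 -5.0000e-02  1.6507e+02] F [ 1.2 -1.2 -2.1] op 24.84
160 9.07 [-9.0000e-02 -1.0000e-02  1.6001e+02] F [ 1.2 -0.  -1.8] op 24.18
155 9.35 [-9.0000e-02 -3.0000e-02  1.5497e+02] F [ 1.1  0.7 -1.4] op 25.04
150 9.62 [-9.0000e-02 -3.0000e-02  1.4995e+02] F [ 0.5  0.3 -1.3] op 24.87
146 9.88 [-8.0000e-02 -3.0000e-02  1.4589e+02] F [ 1.6 -0.2 -2.3] op 24.97
143 10.12 [-5.0000e-02 -0.0000e+00  1.4288e+02] F [ 0.8  0.5 -1.7] op 24.69
140 10.43 [-3.0000e-02 -1.0000e-02  1.3988e+02] F [ 0.7 -0.2 -1.7] op 25.07
138 10.68 [-3.0000e-02 -3.0000e-02  1.3791e+02] F [ 0.9  0.3 -1.3] op 24.87
137 10.93 [-0.0000e+00 -1.0000e-02  1.3694e+02] F [ 1.5 -0.1 -0.8] op 24.24
136 11.18 [-3.0000e-02  1.0000e-02  1.3596e+02] F [ 0.8 -0.  -2. ] op 24.52
135 11.43 [-1.0000e-02  1.0000e-02  1.3516e+02] F [ 1.5 -0.5  0. ] op 24.57
134 11.68 [-1.30e-01  2.00e-02  1.35e+02] F [0.4 0.1 5.6] op 24.58
133 11.93 [-2.4000e-01  2.0000e-02  1.3494e+02] F [ 0.8  0.4 12.9] op 24.88
```

Seated at TCP z 135.0, against 134.8 predicted, with no side load. Releasing, backing off and taking a look.

```bash
cat > rel.py <<'E'
from h import *
exec(open('ins.py').read().split("bot.servo_line")[0])
bot.servo_line(cp(0,0,134.7),Q,feed=20); rep('ease')
bot.open(); rep('open')
bot.servo_line(cp(0,0,203),Q,feed=120); bot.hold(.1); rep('up')
c=cap('wrist','w3')
for phi in (192,150,110,70):
    for z in (86,150,180,190): 
        j=bot.inverse_kinematics(cp(70,np.radians(phi),z),cq(np.radians(phi))); print(phi,z,None if j is None else j.round(2))
E
python3 rel.py
```

```text
ease 12.18 [-8.0000e-02  1.0000e-02  1.3504e+02] F [ 0.7 -0.3  5.6] op 24.76
open 12.79 [-1.0000e-02  0.0000e+00  1.3467e+02] F [-0.2  0.2 -1.1] op 85.59
up 13.61 [-1.0000e-02  2.0000e-02  2.0241e+02] F [-0.5 -0.6 -0.2] op 85.36
192 86 [-0.37  0.67  0.33  1.73  0.18 -1.46]
192 150 [-0.39  0.71  0.55  1.91  0.17 -1.47]
192 180 [-0.4   0.74  0.67  2.01  0.17 -1.48]
192 190 [-0.4   0.75  0.72  2.04  0.17 -1.48]
150 86 [-0.31  0.71  0.42  1.76  0.21 -0.67]
150 150 [-0.33  0.76  0.65  1.94  0.2  -0.69]
150 180 [-0.34  0.79  0.78  2.05  0.2  -0.69]
150 190 [-0.34  0.81  0.83  2.08  0.2  -0.69]
110 86 [-0.29  0.8   0.55  1.8   0.22  0.05]
110 150 [-0.31  0.86  0.81  2.    0.21  0.03]
110 180 [-0.32  0.91  0.98  2.12  0.21  0.02]
110 190 [-0.32  0.93  1.04  2.17  0.21  0.02]
70 86 [-0.31  0.9   0.69  1.84  0.21  0.72]
70 150 [-0.33  0.98  0.99  2.08  0.2   0.71]
70 180 [-0.34  1.06  1.25  2.25  0.2   0.7 ]
70 190 None
```

View pics/w3.png

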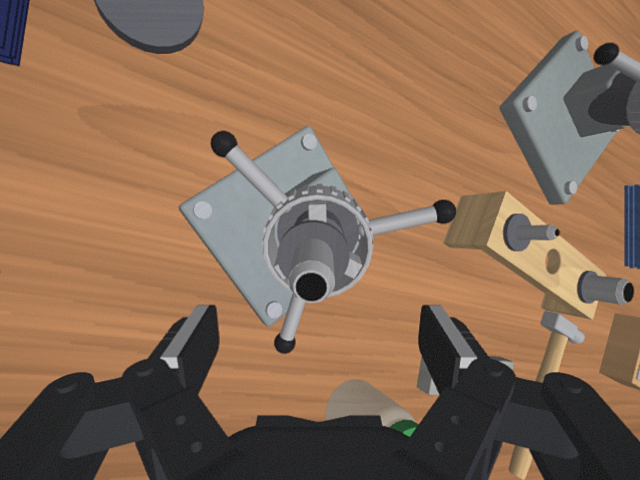

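The picture shows the punch standing in the chuck, collar down at (315,250), and let go. The spoke ball nearest the robot is at (443,212), and that's the one I'll push.

```bash
cat > push.py <<'E'
from h import *
r=70
def go(d,z=87,feed=40):
    p=np.radians(d); bot.servo_line(cp(r,p,z),cq(p),feed=feed)
def rep(d,F0=0,pr=True):
    s=bot.state(); P=(s['position']-O)@RC; p=np.radians(d); F=s['wrist_force']@RC-F0; ft=F@[-np.sin(p),np.cos(p),0]
    if pr: print(d,round(s['t'],2),'phi',np.degrees(np.arctan2(P[1],P[0])).round(2),'r',np.hypot(*P[:2]).round(1),'z',P[2].round(1),'Ft',ft.round(2),'F',F.round(1))
    return ft,F
E
python3 - <<'E'
from push import *
bot.close_gripper(40); print(bot.state()['opening'])
p=np.radians(190); bot.servo_line(cp(35,p,198),cq(np.radians(170)),feed=120)
go(190,175,120); go(190,87,120); bot.hold(.2); _,F0=rep(190); np.save('F0.npy',F0)
for d in np.arange(186,92,-6):
    go(d,feed=60); ft,_=rep(d,F0)
    if ft>7.5: break
E
```

```text
-0.0963526645327654
190 16.51 phi -170.01 r 69.7 z 87.5 Ft 0.57 F [-0.5 -0.7  0.1]
186 16.76 phi -174.09 r 70.0 z 87.2 Ft -0.22 F [ 0.2  0.2 -1.7]
180 17.03 phi -179.97 r 70.0 z 87.0 Ft -1.18 F [-0.5  1.2 -0. ]
174 17.31 phi 174.3 r 69.9 z 87.0 Ft 0.34 F [ 0.4 -0.4  0.9]
168 17.58 phi 168.29 r 69.9 z 87.0 Ft 0.88 F [ 0.3 -1.   1.3]
162 17.86 phi 162.14 r 69.9 z 87.0 Ft 1.29 F [-0.8 -1.1  0.4]
156 18.13 phi 156.1 r 69.9 z 87.0 Ft 1.2 F [-0.1 -1.2 -0.6]
150 18.41 phi 150.1 r 69.9 z 87.0 Ft 0.78 F [-0.3 -0.7 -0.4]
144 18.68 phi 144.09 r 70.0 z 87.0 Ft 1.43 F [-0.6 -1.3  0. ]
138 18.96 phi 138.07 r 70.0 z 87.0 Ft 0.78 F [-1.  -0.2  0.2]
132 19.23 phi 132.06 r 70.1 z 87.1 Ft 1.35 F [-1.1 -0.8 -0.2]
126 19.51 phi 126.05 r 70.1 z 87.1 Ft 1.78 F [-1.9 -0.4  0.8]
120 19.78 phi 120.04 r 70.1 z 87.2 Ft 1.93 F [-2.4  0.3 -0.1]
114 20.06 phi 114.03 r 70.1 z 87.1 Ft 2.58 F [-4.   2.7 -0.1]
108 20.33 phi 108.03 r 70.0 z 87.1 Ft 1.32 F [-1.9  1.7  1.4]
102 20.61 phi 102.01 r 70.0 z 87.1 Ft 1.25 F [-1.8  2.4  1.8]
96 20.88 phi 96.01 r 70.0 z 87.0 Ft 2.06 F [-2.4  2.9 -0.2]
```

```bash
python3 - <<'E'
from h import *
a=cap('wrist','w4')['img'];b=cap('top','t4')['img'][160:300,340:490]
cv2.imwrite('pics/v4.png',np.hstack([cv2.resize(a,(420,420)) if 0 else a[:, 110:530],cv2.resize(b,(380,480),interpolation=cv2.INTER_CUBIC)])[:,:,::-1])
E
```

```text
(no output)
```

View pics/v4.png

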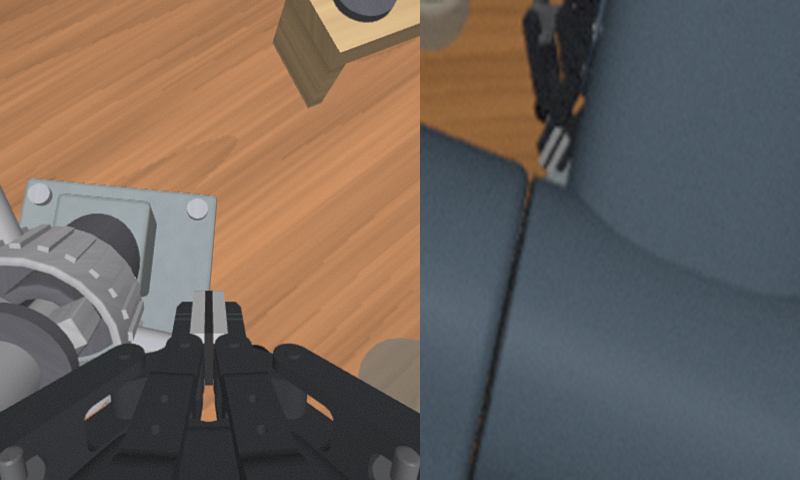

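The spoke at (160,340) in the left half lies just ahead of the fingers and is being carried round, about 80° so far. Continuing in finer steps until the bite.

```bash
python3 - <<'E'
from push import *
F0=np.load('F0.npy'); d=96.
while d>50:
    step=3 if d>78 else 1.0
    d-=step; go(d,feed=20); ft,_=rep(d,F0)
    if ft>4: break
E
```

```text
93.0 21.32 phi 93.17 r 70.1 z 87.1 Ft 3.86 F [-4.   2.8  1.2]
90.0 21.65 phi 90.04 r 70.0 z 87.0 Ft 3.3 F [-3.3  3.3  0.3]
87.0 21.98 phi 87.0 r 70.1 z 87.1 Ft 4.16 F [-4.   2.9  1.8]
```

```bash
python3 - <<'E'
from push import *
F0=np.load('F0.npy'); d=87.
while d>50:
    d-=1.5 if d>75 else .6; go(d,feed=12); ft,_=rep(d,F0)
    if ft>6: break
E
```

```text
85.5 22.28 phi 85.63 r 70.1 z 87.1 Ft 4.96 F [-4.6  4.9  1.3]
84.0 22.58 phi 84.21 r 70.2 z 87.1 Ft 5.05 F [-4.6  4.9  0.6]
82.5 22.88 phi 82.82 r 70.2 z 87.1 Ft 5.04 F [-4.4  5.   2. ]
81.0 23.18 phi 81.39 r 70.3 z 87.1 Ft 4.99 F [-4.2  5.1  0.4]
79.5 23.48 phi 79.99 r 70.3 z 87.1 Ft 5.78 F [-4.8  6.   1.7]
78.0 23.78 phi 78.58 r 70.4 z 87.1 Ft 7.1 F [-5.9  6.2  2.2]
```

Sliding forces of about 5 N suggest contact at the inner finger corner, on a short lever. I'll back off, turn the tool parallel to the spoke and finish the push with a full-line contact.

```bash
cat > push2.py <<'E'
from h import *
rs=73; off=17
def go2(ds,feed=12,z=87):
    p=np.radians(ds); a=RC@[np.cos(p),np.sin(p),0]; t=RC@[-np.sin(p),np.cos(p),0]
    bot.servo_line(O+rs*a+off*t+z*RC[:,2],cq(p),feed=feed)
def rep2(ds,F0):
    f=[]
    for _ in range(3): s=bot.state(); f.append(s['wrist_force']); bot.hold(.02)
    p=np.radians(ds); F=np.mean(f,0)@RC-F0; P=(s['position']-O)@RC
    t=np.array([-np.sin(p),np.cos(p),0]);a=np.array([np.cos(p),np.sin(p),0])
    print(round(ds,2),round(s['t'],2),'rad/tan pos',(P@a).round(2),(P@t).round(2),'Ft',(F@t).round(2),'Fr',(F@a).round(2),'Fz',F[2].round(2)); return F@t
E
python3 - <<'E'
from push import *; from push2 import *
go(84,feed=40); go2(70,40); bot.hold(.2); s=bot.state(); F0=s['wrist_force']@RC; np.save('F0b.npy',F0); print(F0,np.load('F0.npy'))
ds=70.
while ds>52:
    ds-=1.5 if ds>65 else .8; go2(ds); ft=rep2(ds,F0)
    if ft>6: break
E
```

```text
[ 0.65374627 -0.35987551 -0.38550498] [-0.45244746 -0.66307604  0.10947813]
68.5 25.06 rad/tan pos 72.99 16.95 Ft 0.72 Fr 0.04 Fz 0.71
67.0 25.43 rad/tan pos 73.01 16.94 Ft 0.88 Fr -0.06 Fz -0.06
65.5 25.79 rad/tan pos 73.01 16.95 Ft 0.39 Fr -0.18 Fz 0.47
64.0 26.16 rad/tan pos 73.01 17.34 Ft 3.87 Fr -0.23 Fz 1.95
63.2 26.46 rad/tan pos 72.98 17.65 Ft 7.86 Fr -0.53 Fz 2.33
```

```bash
python3 - <<'E'
from push2 import *
F0=np.load('F0b.npy'); ds=63.2
for i in range(12):
    ds-=.25; go2(ds); ft=rep2(ds,F0)
    if ft>9.3: break
E
```

```text
62.95 26.76 rad/tan pos 72.98 17.7 Ft 7.84 Fr -1.6 Fz 2.57
62.7 27.06 rad/tan pos 72.96 17.73 Ft 7.89 Fr -0.53 Fz 2.03
62.45 27.36 rad/tan pos 72.96 17.79 Ft 7.85 Fr -0.59 Fz 2.17
62.2 27.66 rad/tan pos 72.97 17.82 Ft 8.12 Fr -0.49 Fz 1.97
61.95 27.96 rad/tan pos 72.96 17.81 Ft 8.56 Fr -1.19 Fz 2.62
61.7 28.26 rad/tan pos 72.97 17.82 Ft 8.48 Fr -0.5 Fz 1.95
61.45 28.56 rad/tan pos 72.95 17.84 Ft 8.52 Fr -0.29 Fz 2.55
61.2 28.86 rad/tan pos 72.99 17.89 Ft 8.45 Fr -0.62 Fz 2.31
60.95 29.16 rad/tan pos 72.96 17.88 Ft 8.59 Fr -0.72 Fz 2.18
60.7 29.46 rad/tan pos 72.98 17.93 Ft 8.18 Fr -0.74 Fz 2.14
60.45 29.76 rad/tan pos 72.97 17.93 Ft 8.62 Fr -0.94 Fz 1.76
60.2 30.06 rad/tan pos 72.99 17.94 Ft 9.15 Fr -0.81 Fz 2.03
```

```bash
python3 - <<'E'
from push2 import *
F0=np.load('F0b.npy'); ds=60.2
for i in range(16):
    ds-=.3; go2(ds); ft=rep2(ds,F0)
    if ft>10: break
c=cap('wrist','w5')['img']; cv2.imwrite('pics/v5.png',cv2.resize(c[120:480,0:480],(800,600))[:,:,::-1])
E
```

```text
59.9 30.36 rad/tan pos 72.99 17.95 Ft 8.95 Fr -0.63 Fz 2.44
59.6 30.66 rad/tan pos 72.95 17.98 Ft 9.43 Fr -0.74 Fz 2.54
59.3 30.96 rad/tan pos 72.96 18.02 Ft 8.92 Fr -1.69 Fz 2.05
59.0 31.26 rad/tan pos 72.98 18.03 Ft 8.83 Fr -0.55 Fz 2.21
58.7 31.56 rad/tan pos 72.98 18.06 Ft 9.5 Fr -1.13 Fz 2.34
58.4 31.86 rad/tan pos 72.97 18.1 Ft 9.44 Fr -1.31 Fz 2.38
58.1 32.16 rad/tan pos 72.97 18.12 Ft 9.87 Fr -0.98 Fz 2.02
57.8 32.46 rad/tan pos 73.0 18.14 Ft 10.02 Fr -1.45 Fz 2.21
```

View pics/v5.png

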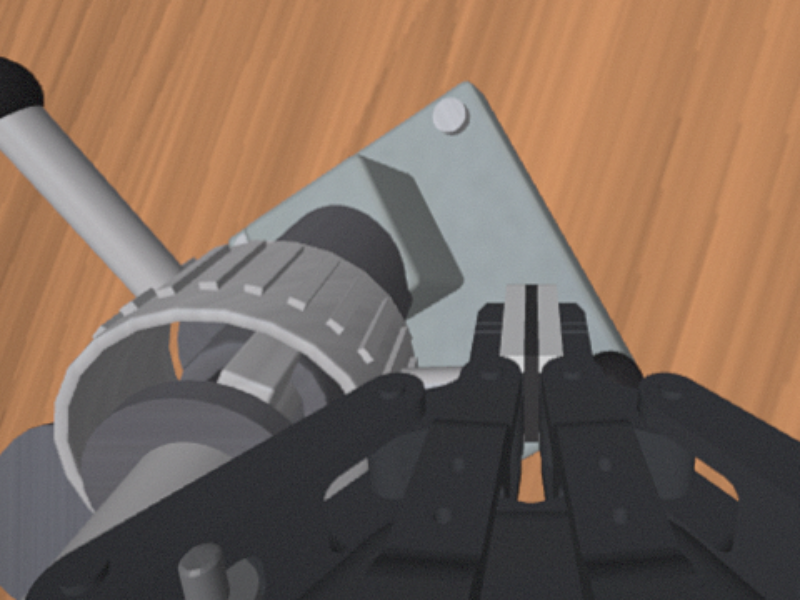

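Force is rising steadily under load, now 10 N. I'll nudge slightly more, back off, then check seating and centring from above.

```bash
python3 - <<'E'
from push2 import *
F0=np.load('F0b.npy'); ds=57.8
for i in range(8):
    ds-=.3; go2(ds); ft=rep2(ds,F0)
    if ft>10.6: break
go2(ds+6,40); go2(ds+8,100,z=165)
bot.servo_line(cp(30,np.radians(150),200),cq(np.radians(150)),feed=150)
bot.servo_line(cp(0,0,203),cq(np.radians(150)),feed=100); bot.hold(.3)
print(bot.state()['t'])
c=cap('wrist','w6'); cv2.imwrite('pics/v6.png',cv2.resize(c['img'][120:360,160:480],(800,600),interpolation=cv2.INTER_CUBIC)[:,:,::-1])
from scipy.optimize import least_squares
from scipy import ndimage
O=O
X=(cloud(c)-O)@RC; r=np.hypot(X[...,0],X[...,1]); z=X[...,2]
cam=((-np.array(c['R']).T@c['t'])-O)@RC
l,n=ndimage.label((c['img'].max(-1)<45)&(r>75)&(r<115)&(z>5)&(z<50)); bs=[]
for i in range(1,n+1):
    q=X[l==i]
    if len(q)>60:
        m=np.nanmedian(q,0); b=least_squares(lambda p:np.linalg.norm(q-p,axis=1)-9,m+6*unit(m-cam),loss='soft_l1').x
        print('ball',len(q),b.round(1),np.degrees(np.arctan2(b[1],b[0])).round(1)); bs.append(b)
m=(r>28)&(r<42)&(z>42)&(z<49); R=X[m]; an=np.degrees(np.arctan2(R[:,1],R[:,0]))//10;E=[]
for k in np.unique(an):
    t=R[an==k]
    if len(t)>8: E.append(t[np.argsort(np.hypot(t[:,0],t[:,1]))[-3]])
E=np.array(E); print('sleeve',len(E),least_squares(lambda p:np.hypot(E[:,0]-p[0],E[:,1]-p[1])-p[2],[0,0,37],loss='soft_l1').x.round(2))
m=(r<18)&(z>62)&(z<90); H=X[m]; zc=75
f=least_squares(lambda p:np.hypot(H[:,0]-p[0]-p[2]*(H[:,2]-zc),H[:,1]-p[1]-p[3]*(H[:,2]-zc))-13,[0,0,0,0],loss='soft_l1').x; print('head axis',len(H),f.round(3))
m=(r<28)&(r>16)&(z>48)&(z<62); H=X[m]; A=np.c_[H[:,:2],np.ones(len(H))]; h=np.abs(H[:,2]-np.median(H[:,2]))<2.5; k=np.linalg.lstsq(A[h],H[h,2],rcond=None)[0]; print('collar top plane',h.sum(),k.round(3))
E
```

```text
57.5 32.81 rad/tan pos 72.97 18.15 Ft 10.69 Fr -1.05 Fz 2.65
36.4833
ball 290 [-94.5  -6.3  23.7] -176.2
ball 277 [ 51.1 -78.8  24.2] -57.0
sleeve 32 [-0.93 -0.82 37.42]
head axis 579 [ 0.027 -1.221  0.016 -0.016]
collar top plane 1699 [-1.4000e-02  1.9000e-02  5.6064e+01]
```

View pics/v6.png

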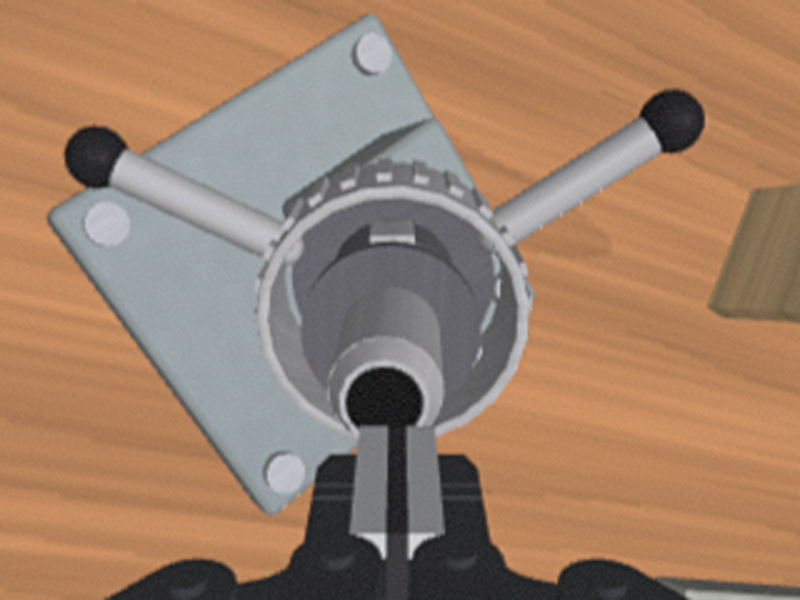

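The picture shows the collar flat on the jaws and the punch centred at (390,300):
- **Seating:** the collar top is at z = 56.1 mm with under 1.5° of tilt. Fully seated would be 56.
- **Centring:** the punch axis is within about 1 mm of the sleeve axis.
- **Bite:** the sleeve turned about 100°. Past the bite, force rose steadily to 10.7 N.

The robot is clear, so I'm handing in.

```bash
python3 -c "
from h import *
bot.hold(.3); print(bot.finish_job())"
```

```text
the job is handed in; nothing more can be done
None
```

The medium punch is in the smaller chuck, collar fully down on the jaws and clamped with a peak push of 10.7 N on the spoke; I handed the job in at about 37 s with the robot clear, without pull-testing the grip.

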